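# Hang the rotator wheel on its twin J-hook

## Robot

A 6-joint arm with a two-finger parallel gripper is mounted at the origin on a cart in front of the work surface, level with it; the furniture and walls round the work are solid. World frame = base frame: x ahead of the robot, y to its left, z up, the work surface at z = 0. Lengths are in m, angles in rad, forces in N, time in s.
With the tool pointing down it reaches from about 0.3 to 0.775 m from the base axis. Payload 14.6 kg.
Tool frame: the origin (TCP) lies at the very end of the fingers, on their centre line; the grasp point (between the pads) lies 19 mm behind it; z points along the fingers, y is the direction in which the jaws open and shut (so a half turn about z gives the same grasp; the last joint's range is limited). The gripper opens to 94 mm and grips with 3 to 60 N. Pads are 16 mm wide; open, the fingers measure 119 mm over their backs; the gripper's body (75 mm by 177 mm) begins 78 mm behind the grasp point.
Start: joints at [-1.251, 0.3, 1.521, -0, 1.321, -0.067], TCP at [0.207, -0.509, 0.205] pointing down, gripper open.
Joint ranges: [-3.03, 3.03], [-0.79, 2.21], [0.23, 2.52], [-1.04, 4.18], [0, 3.07], [-2.55, 2.55]. Speed limits (rad/s): [2.22, 2.22, 2.57, 3.14, 3.14, 3.14].

## Interface

Orientations are given as [roll, pitch, yaw] about the fixed x, y, z axes, in that order (R = Rz(yaw) Ry(pitch) Rx(roll)).
In Python, from station import get_obs, vision, hand_in gives the robot as it stands.
- The arm moves only by the tool play_rows, never from a script. Its argument "moves" is a list of rows, each an object with "claw": the opening, from 0 (shut) to 1 (fully open); "linear": the shift along the tool's x, y, z in mm, a list of three; "turn": the turn, a rotation vector about the tool's x, y, z in rad, a list of three. In form: [{"claw": claw, "linear": [tx, ty, tz], "turn": [ax, ay, az]}, ...]. A call has 1 to 8 rows; each row is the pose to reach, as a shift and turn from the pose measured when the call began, along the tool's axes at that moment; what a row does not reach only later rows make up. A row lasts 1/8 s, in which the tool goes at most 62.5 mm and 10.7 degrees, less where a joint would pass 70% of its speed; a pose out of reach is approached as far as the arm can. A call with a gripper value outside its range is refused whole. The fingers move at their own pace and stop on an object; "force" is the grip in N (left out, the last holds). Time passes only in rows, so rows that repeat a pose let the fingers close. It gives the time, the measured TCP pose, the force and the opening at its end, in the units of the state.
- get_obs(): the state, without advancing time (a new reading comes with each control period).
- vision.camera(name): name is "side" or "top"; returns the picture (480x640x3 uint8, blue, green, red); there is no depth.
- vision.camera_info(name): a dict with "camera_matrix" (3x3 intrinsics, pixels), "rvec" (rotation vector, rad) and "tvec" (3), from world to camera coordinates, as OpenCV has them. Camera axes: x right, y down, z forward; pixel columns grow to the right and rows downward; lengths in m; the calibration is good to about 2 mm. A picture is of the moment at which its call begins. camera_info takes no time and is no camera call.
- hand_in(): hands the job in, once; it reports no verdict.
The state is a dict: "time_s": time; "qpos": joint angles; "joint_vel": joint speeds; "tau": joint torques, N m; "ee_pos": TCP position; "eef_rot": TCP orientation; "force": force on the tool from outside, world axes, zero at the start; "moment": the same for the moment, N m; "grip_width": finger opening in m.
Only numpy, scipy, OpenCV 4.12 (cv2) and the standard library are available. Lean on these libraries where they do the work, as an engineer would, in place of code of your own. Each camera call takes 0.05 s, during which the arm holds its last target.

## Task

Lift the blue spoked wheel out of its cradle by the top of its rim and hang the rim over both upturned prongs of the hook stand. Lower it gently until you feel the prongs take its weight, and while still holding it push it lightly back along the prongs until the rim comes up against both steel columns; then let go, without dropping it or pressing hard, so that it hangs there square and still. Leave the jar, the dropper bottle and the roll of tape where they are.

Things in the scene. Friction and masses are not known exactly. Their poses are not given: they have to be found in the camera images.
- wheel_hub (a point): hub centre of the upright blue tube-rotator wheel. x axis = axle (level), z = up to the top of the rim. Outside diameter 180 mm, inside of rim 148 mm. Hub 36 mm across, 22 mm long. Three spokes 11 mm wide, 7 mm thick: one straight up, two sloping down 30 degrees below level; the spaces beside the upper spoke are open right through. 0.2 to 0.33 kg.
- rim_top (a point): top of the wheel's rim, outside, 90 mm above the hub; axes as the hub's. The rim is 12 mm thick along the axle (x) and 16 mm deep radially, with flat faces: grip it here across its 12 mm. A thin black drive band round it stands 1 mm proud.
- cradle: fixed grey cradle, base 110 x 170 x 10 mm; origin at the centre of its underside on the worktop, x = axle of the parked wheel, y along the wheel's plane. The wheel stands on two steel rods between cheeks 66 mm high and 16 mm apart, hub 105 mm above the worktop; a straight lift of 60 mm clears it.
- stand: fixed hook stand; origin on the worktop midway between its two upright steel columns; z up, x backward (the prongs stand out to -x), y to the side. Base plate from x = -105 to +50 mm, 150 mm wide. With the rim against the columns the wheel's mid-plane is at x = -13 mm. Two level round yellow prongs, 10 mm thick, at y = -40 and +40 mm reach forward to x = -87 mm from a red cross piece.
- column_left (a point): top of the steel column at y = +40 mm, 290 mm above the worktop, 14 mm in diameter; axes as the stand's. The red cross piece may be clamped at any height: the upper side of the prongs is 234 to 266 mm above the worktop, different each time and not given: feel or look for it. Fingers on the top of the rim have free space between the columns and between the prongs.
- column_right (a point): top of the other column, at y = -40 mm, alike. The prongs' upturned tips rise to 14 mm above the prongs' upper side. When the rim bears on both prongs the hub is 61 mm below the prongs' upper side (173 to 205 mm above the worktop). Prongs, clamp and columns are rigid: a millimetre or two too far is a press of many newtons.
- jar: sample jar with yellow lid, 54 mm across, 72 mm high, stands loose; origin at the centre of its underside; to be left alone
- bottle: dark blue dropper bottle with black top, 34 mm across, 100 mm high, stands loose; origin at the centre of its underside; to be left alone
- tape: roll of tan tape, 103 mm across, 25 mm high, lies flat and loose; origin at the centre of its underside; to be left alone
Mind the look-alikes: they are no part of the job. Of the things that look like the part that bears wheel_hub, the larger one is meant.

How it is judged:
On the way, in this order (a step that is already met when the one before it is completed fails the run):
1. the wheel is held by the gripper, lifted clear of the cradle (contact force between wheel and the fingers above 0.5 N and contact force between wheel and cradle below 0.05 N and height (world z) of wheel_hub above 0.135 m), for 0.2 s.
2. still held, the wheel is on the stand with its rim brought back against the columns (within 2.5 mm) and felt to bear on the stand with more than 1.5 N (contact force between wheel and the fingers above 0.5 N and contact force between wheel and stand above 1.5 N and x of wheel_hub in the frame of stand between -0.0155 and -0.01 m and height (world z) of wheel_hub between 0.165 and 0.213 m), for 0.2 s.
At the end, for the whole second after the job is handed in: the wheel hangs at rest and released on both prongs: hub 166 to 211 mm above the worktop, within 8 mm of the middle between the prongs, rim within 3.5 mm of the columns, square to the stand within 0.08 rad, its weight on the stand (x of wheel_hub in the frame of stand between -0.0165 and -0.01 m and y of wheel_hub in the frame of stand between -0.008 and 0.008 m and height (world z) of wheel_hub between 0.166 and 0.211 m and contact force between wheel and stand above 1 N and angle between the x axis of wheel_hub and the x axis of stand, either way round below 0.08 rad and linear speed of wheel below 0.02 m/s and angular speed of wheel below 0.2 rad/s and contact force between wheel and the fingers below 0.05 N); the robot touches nothing.
It fails at once if the wheel presses on the stand with more than 18 N (contact force between wheel and stand above 18 N).
It fails at once if the wheel is dropped: moving faster than 0.25 m/s while not held (contact force between wheel and the fingers below 0.05 N and linear speed of wheel above 0.25 m/s).
It fails at once if the jar is moved by more than 20 mm (distance of jar from where it was at the start of the episode above 0.02 m).
It fails at once if the dropper bottle is moved by more than 20 mm (distance of bottle from where it was at the start of the episode above 0.02 m).
It fails at once if the roll of tape is moved by more than 20 mm (distance of tape from where it was at the start of the episode above 0.02 m).
It also fails if it takes over 72 s, if anything falls off the work surface, if the arm or the gripper's body presses on something with over 40 N, if the wrist force passes 120 N, or if a joint passes its speed limit or range.

## Working session

There is one attempt and no reset: what is moved stays moved. The work goes in short steps, Python scripts to look and compute and a tool call to move; the robot and the scene stay as the last step left them, time stands still between calls to the robot, and variables do not carry over. Pictures are saved under pics/ and viewed, and the job is handed in when it is done.

Besides the shell and the picture viewer there is one more tool, called after "Emit:" as a command line: name --argument value ..., lists and objects as JSON in quotes. play_rows: Moves the arm, as the interface text tells. Its arguments: {"type":"object","properties":{"moves":{"type":"array","items":{"type":"object","properties":{"claw":{"type":"number"},"linear":{"type":"array","items":{"type":"number"}},"turn":{"type":"array","items":{"type":"number"}}}}},"force":{"type":"number"}},"required":["moves"]}

```bash
mkdir -p pics; python3 - <<'E'
from station import get_obs, vision
import cv2
for n in("side","top"):
    cv2.imwrite(f"pics/{n}0.png",vision.camera(n)); i=vision.camera_info(n); print(n,i)
print(get_obs())
E
```

```text
side {'camera_matrix': array([[500.80579369,   0.        , 321.08765054],
       [  0.        , 500.80579369, 233.99254478],
       [  0.        ,   0.        ,   1.        ]]), 'rvec': array([ 0.14356153, -2.73376358,  1.48030341]), 'tvec': array([0.48372165, 0.2149408 , 1.2926361 ])}
top {'camera_matrix': array([[454.75987034,   0.        , 317.23291491],
       [  0.        , 454.75987034, 237.05013176],
       [  0.        ,   0.        ,   1.        ]]), 'rvec': array([ 2.13562765, -2.11960893,  0.20914847]), 'tvec': array([-0.05174137,  0.51212391,  1.27596105])}
{'time_s': 0.1, 'qpos': array([-1.25060410e+00,  3.00405081e-01,  1.52148560e+00, -8.41052334e-06,
        1.32069733e+00, -6.65812995e-02]), 'joint_vel': array([ 1.43538114e-03, -7.33182931e-04,  2.59818155e-04,  2.30870652e-05,
        1.29649549e-04, -8.40418926e-04]), 'tau': array([ 1.35313123e-03, -5.32639360e+01, -3.53284621e+01,  7.08897924e-02,
        2.34468776e-02, -4.79584628e-05]), 'ee_pos': array([ 0.20739616, -0.50915947,  0.20496293]), 'eef_rot': array([-3.14059895e+00, -5.80949821e-05,  3.86775580e-01]), 'force': array([-0.09260267, -1.00582439,  1.45844197]), 'moment': array([0.04067322, 0.0398944 , 0.03151297]), 'grip_width': 0.09364351479727684}
```

View pics/side0.png

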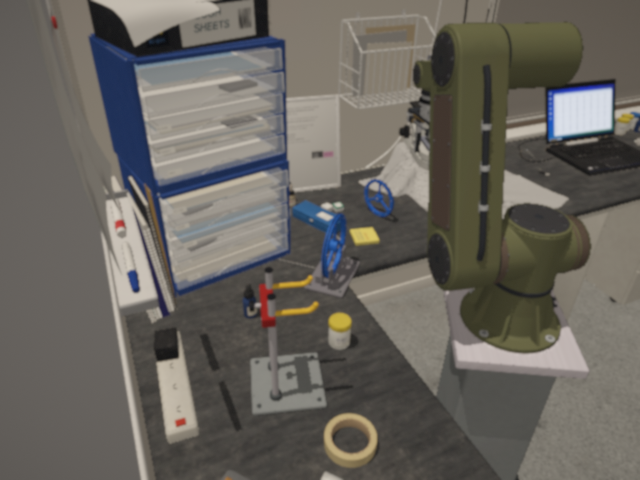

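View pics/top0.png

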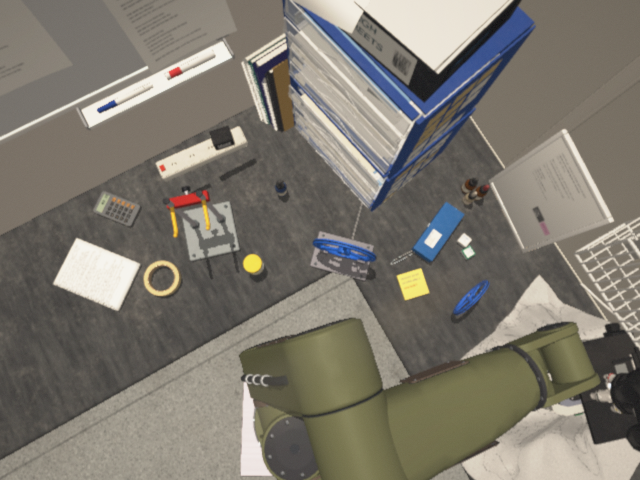

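The side view shows the stand at (280,330), the wheel in its cradle at (335,245), the jar at (340,330), the tape at (350,440) and the bottle at (250,300). There are two blue spoked wheels: A is in the grey cradle at top (344,250) / side (335,245), and B is at top (470,298) / side (380,198). A is larger and stands in the cradle, so A fits the description. I'll check this in enlarged crops.

```bash
python3 - <<'E'
import cv2,numpy as np
s=cv2.imread("pics/side0.png");t=cv2.imread("pics/top0.png")
def c(im,x0,y0,w,h,k,n):
    cv2.imwrite(f"pics/{n}.png",cv2.resize(im[y0:y0+h,x0:x0+w],None,fx=k,fy=k,interpolation=cv2.INTER_CUBIC))
c(s,290,165,130,140,4,"cs_wheel") 
c(t,300,220,200,110,4,"ct_wheel")
c(s,235,255,110,165,3.5,"cs_stand")
c(t,155,175,140,120,5,"ct_stand")
E
```

```text
(no output)
```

View pics/cs_wheel.png

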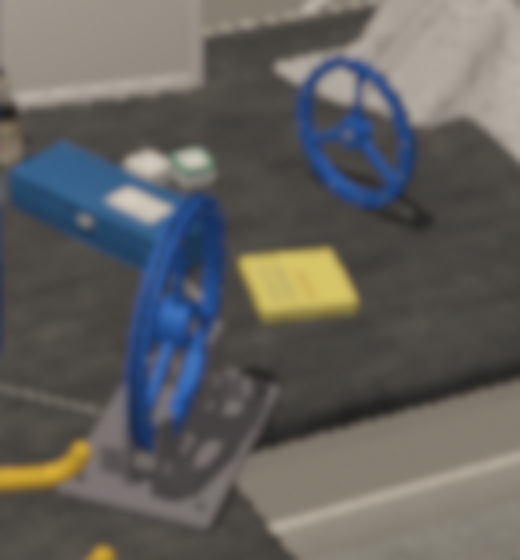

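View pics/ct_wheel.png

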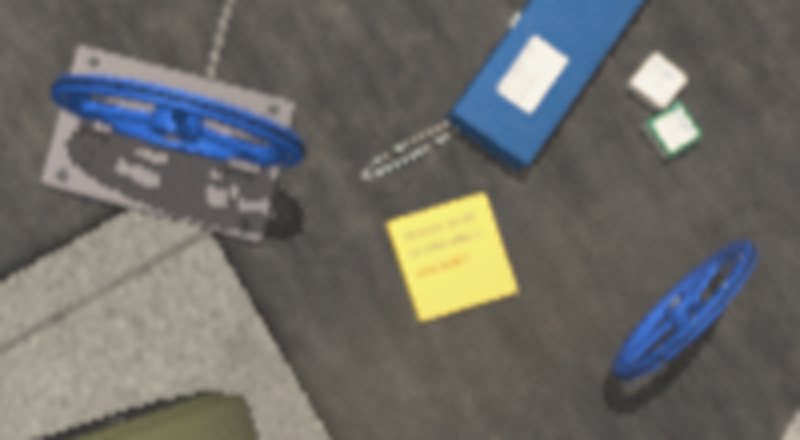

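View pics/cs_stand.png

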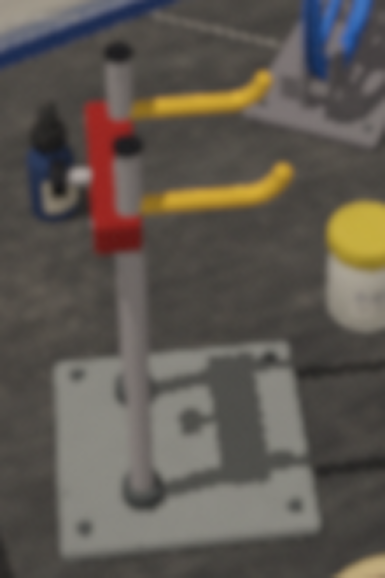

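View pics/ct_stand.png

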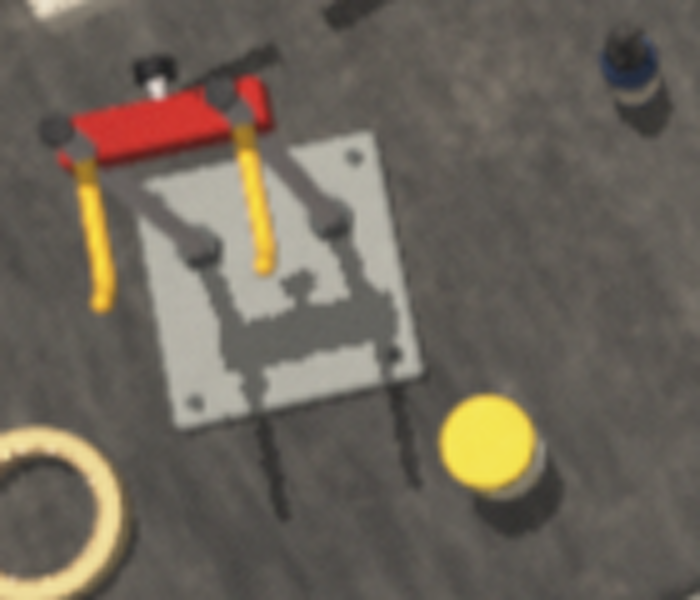

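The crops confirm that A, in the grey cradle with its hub at side (333,245), is the larger wheel. B is smaller and stands free on the worktop. The column tops are at side (269,269)/(271,296) and top (166,201)/(199,193). Next I'll fit the stand and wheel poses.

```bash
cat > h.py <<'E'
import cv2,numpy as np
from scipy.optimize import least_squares
from station import vision
I={n:vision.camera_info(n) for n in("side","top")}
def proj(n,P): return cv2.projectPoints(np.asarray(P,float).reshape(-1,1,3),I[n]["rvec"],I[n]["tvec"],I[n]["camera_matrix"],None)[0].reshape(-1,2)
def ray(n,uv):
    R=cv2.Rodrigues(I[n]["rvec"])[0];K=I[n]["camera_matrix"];o=-R.T@I[n]["tvec"].ravel()
    d=R.T@np.linalg.inv(K)@np.array([*uv,1.]);return o,d
def onz(n,uv,z): o,d=ray(n,uv);return o+d*(z-o[2])/d[2]
def tri(a,b):
    A=[];B=[]
    for n,uv in(("side",a),("top",b)):
        o,d=ray(n,uv);d=d/np.linalg.norm(d);M=np.eye(3)-np.outer(d,d);A.append(M);B.append(M@o)
    return np.linalg.lstsq(np.vstack(A),np.hstack(B),rcond=None)[0]
def T(p,P):
    c,s=np.cos(p[2]),np.sin(p[2]);P=np.atleast_2d(P)
    return np.c_[p[0]+c*P[:,0]-s*P[:,1],p[1]+s*P[:,0]+c*P[:,1],P[:,2]]
E
python3 - <<'E'
from h import *
S=lambda x,y:((x+.5)/3.5-.5+235,(y+.5)/3.5-.5+255)
Tt=lambda x,y:((x+.5)/5-.5+155,(y+.5)/5-.5+175)
print("cols tops z=.29 side",onz("side",S(120,50),.29),onz("side",S(128,146),.29))
print("top",onz("top",Tt(58,132),.29),onz("top",Tt(222,93),.29))
for c in[(55,365),(290,345),(320,528),(62,553)]: print("side base",onz("side",S(*c),.006))
for c in[(142,185),(375,133),(423,372),(178,430)]: print("top base",onz("top",Tt(*c),.006))
C=lambda x,y:((x+.5)/4-.5+300,(y+.5)/4-.5+220)
for c in [(77,45),(295,100),(262,240),(42,185)]: print("cradle",onz("top",C(*c),.01))
print("prong tips tri",tri(S(263,78),Tt(263,268)),tri(S(285,172),Tt(101,305)), tri(S(263,78),Tt(101,305)),tri(S(285,172),Tt(263,268)))
E
```

```text
cols tops z=.29 side [0.56916449 0.24563138 0.29      ] [0.55031561 0.32540624 0.29      ]
top [0.55172749 0.31706145 0.29      ] [0.5718554  0.23965873 0.29      ]
side base [0.62839265 0.21928844 0.006     ]
side base [0.47690173 0.18452402 0.006     ]
side base [0.44431275 0.32813562 0.006     ]
side base [0.59336304 0.36217667 0.006     ]
top base [0.59548901 0.35890321 0.006     ]
top base [0.62933375 0.21939229 0.006     ]
top base [0.48218615 0.18454171 0.006     ]
top base [0.44612949 0.32842881 0.006     ]
cradle [ 0.53864779 -0.0530255   0.01      ]
cradle [ 0.49808258 -0.21632668  0.01      ]
cradle [ 0.3931759  -0.19026119  0.01      ]
cradle [ 0.43267263 -0.02773915  0.01      ]
prong tips tri [0.49215645 0.22273796 0.25972931] [0.47231465 0.3006049  0.25909735] [0.47482608 0.28590564 0.30740614] [0.49012116 0.23600394 0.20551632]
```

```bash
cat >> h.py <<'E'
def bluemask(im):
    hsv=cv2.cvtColor(im,cv2.COLOR_BGR2HSV);return cv2.inRange(hsv,(108,150,60),(122,255,255))
a=np.linspace(0,2*np.pi,73)[:-1]
def wheelpts(R): return np.vstack([np.c_[np.full(72,x),R*np.cos(a),R*np.sin(a)] for x in(-.006,.006)])
def pose6(h,yaw,P,tilt=0):
    c,s=np.cos(yaw),np.sin(yaw);P=np.atleast_2d(P);R=np.array([[c,-s,0],[s,c,0],[0,0,1]]);return P@R.T+h
def render(n,h,yaw,k=4):
    m=np.zeros((480*k,640*k),np.uint8)
    # rim = union of swept quads; draw segments hulls
    o=[pose6(h,yaw,np.array([[x,R*np.cos(t),R*np.sin(t)] for t in a for x in(-.006,.006) for R in(.074,.090)]))][0]
    q=proj(n,o).reshape(72,4,2)
    for i in range(72):
        hull=cv2.convexHull(((np.vstack([q[i],q[(i+1)%72]])+.5)*k).astype(np.float32)).astype(np.int32);cv2.fillConvexPoly(m,hull,255)
    return cv2.resize(m,(640,480),interpolation=cv2.INTER_AREA)
E
python3 - <<'E'
from h import *
from scipy.optimize import minimize
S=lambda x,y:((x+.5)/3.5-.5+235,(y+.5)/3.5-.5+255)
Tt=lambda x,y:((x+.5)/5-.5+155,(y+.5)/5-.5+175)
col=[[0,-.04,.29],[0,.04,.29]]
base=[[.05,-.075,.006],[-.105,-.075,.006],[-.105,.075,.006],[.05,.075,.006]]
us=np.array([S(120,50),S(128,146)]+[S(*c) for c in[(55,365),(290,345),(320,528),(62,553)]])
ut=np.array([Tt(222,93),Tt(58,132)]+[Tt(*c) for c in[(375,133),(423,372),(178,430),(142,185)]])
f=lambda p:np.r_[(proj("side",T(p,col+base))-us).ravel(),(proj("top",T(p,col+base))-ut).ravel()]
r=least_squares(f,[.56,.28,.236]);print("stand",r.x,"\n",r.fun.reshape(-1,2).round(1))
np.save("stand.npy",r.x)
# prong height: tip
p=r.x
for h in(.234,.24,.245,.25,.255,.26):
    print(h,[np.round((q-[234.64,254.64])*3.5) for q in proj("side",T(p,[[-.087,-.04,h+.009],[-.087,.04,h+.009],[-.04,-.04,h],[-.04,.04,h]]))],
     [np.round((q-[154.6,174.6])*5) for q in proj("top",T(p,[[-.087,-.04,h+.009],[-.087,.04,h+.009]]))])
for n in ("top","side"):
    im=cv2.imread(f"pics/{n}0.png");m=bluemask(im)
    w=np.zeros_like(m)
    if n=="top": w[225:275,305:385]=1
    else: w[205:290,318:352]=1
    print(n,(m*w>0).sum());cv2.imwrite(f"pics/m_{n}.png",cv2.resize(m[150:330,230:420],None,fx=4,fy=4))
E
```

```text
stand [0.5624055  0.27993391 0.23186534] 
 [[-0.8 -1.5]
 [-0.9 -2.5]
 [ 0.1 -0.3]
 [-0.2 -0.6]
 [ 0.6  0.3]
 [-0.5  0.9]
 [-0.6  0.1]
 [-0.7 -0.6]
 [ 0.3  0.3]
 [ 0.5  1.6]
 [-0.2  1.1]
 [-1.9  0.5]]
0.234 [array([272., 100.]), array([290., 193.]), array([191., 118.]), array([203., 212.])] [array([274., 285.]), array([114., 321.])]
0.24 [array([272.,  92.]), array([290., 184.]), array([191., 110.]), array([203., 204.])] [array([271., 283.]), array([110., 318.])]
0.245 [array([272.,  85.]), array([290., 177.]), array([191., 103.]), array([203., 197.])] [array([269., 281.]), array([107., 317.])]
0.25 [array([272.,  78.]), array([291., 170.]), array([190.,  96.]), array([203., 190.])] [array([266., 279.]), array([104., 315.])]
0.255 [array([272.,  71.]), array([291., 163.]), array([190.,  89.]), array([203., 183.])] [array([264., 277.]), array([101., 313.])]
0.26 [array([272.,  64.]), array([291., 156.]), array([190.,  82.]), array([203., 175.])] [array([262., 275.]), array([ 98., 311.])]
top 535
side 667
```

View pics/m_side.png

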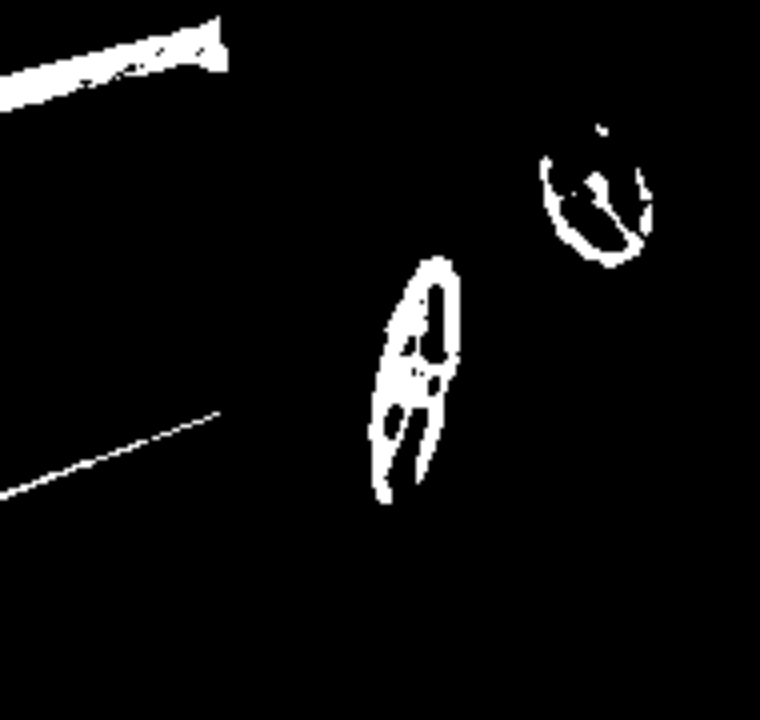

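View pics/m_top.png

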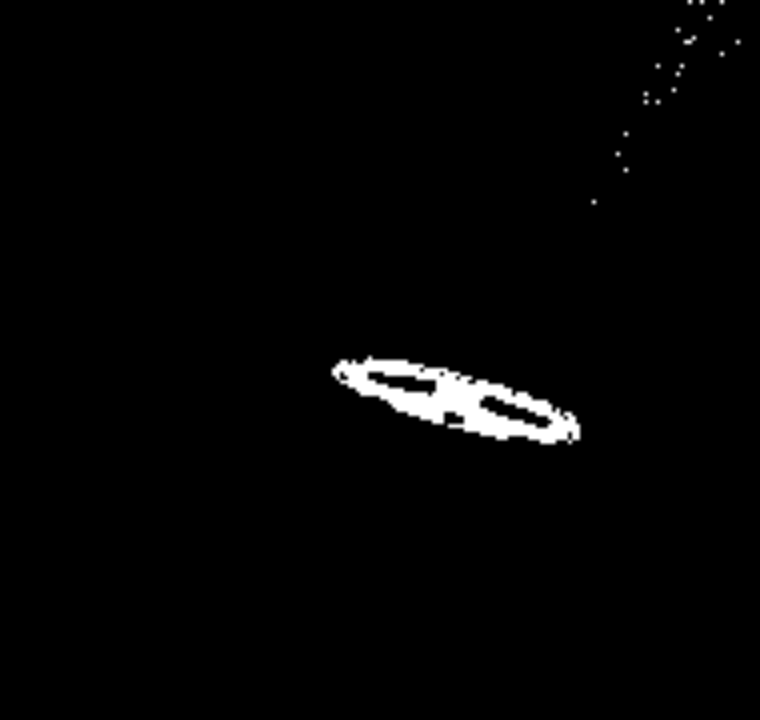

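```bash
cat >> h.py <<'E'
def support(P,dirs): return (P@dirs.T).max(0)
def fitwheel(masks,x0,dirsets,full=False,R=.0905):
    # masks {n:binary}; params x,y,z,yaw
    D={n:np.c_[np.cos(d),np.sin(d)] for n,d in dirsets.items()}
    M={}
    for n,m in masks.items():
        ys,xs=np.nonzero(m);P=np.vstack([np.c_[xs+dx,ys+dy] for dx in(-.35,.35) for dy in(-.35,.35)]);M[n]=support(P.astype(float),D[n])
    W=wheelpts(R)
    f=lambda p:np.hstack([support(proj(n,pose6(p[:3],p[3],W)),D[n])-M[n] for n in masks]+[[ (p[2]-x0[2])*(0 if full else 1e5)]])
    return least_squares(f,x0,loss="soft_l1",x_scale=[.01,.01,.01,.1])
E
python3 - <<'E'
from h import *
ms={}
for n,(y0,y1,x0,x1) in {"top":(225,275,305,385),"side":(205,290,318,352)}.items():
    m=bluemask(cv2.imread(f"pics/{n}0.png"));w=np.zeros_like(m);w[y0:y1,x0:x1]=m[y0:y1,x0:x1];ms[n]=w
al=np.linspace(-np.pi,np.pi,49)[:-1]
ds={"top":al,"side":al[(np.sin(al)<0.2)]}
for use in(("top",),("side",),("top","side")):
  for full in(False,True):
    if full and len(use)==1: continue
    r=fitwheel({n:ms[n] for n in use},[.4656,-.1218,.105,-.24],{n:ds[n] for n in use},full)
    print(use,full,r.x.round(4),"rms",np.sqrt(np.mean(r.fun**2)).round(2))
E
```

```text
('top',) False [ 0.4656 -0.1206  0.105  -0.2515] rms 1.23
('side',) False [ 0.4647 -0.113   0.105  -0.2176] rms 0.41
('top', 'side') False [ 0.4651 -0.1186  0.105  -0.2318] rms 1.23
('top', 'side') True [ 0.4659 -0.1213  0.0994 -0.2389] rms 0.99
```

```bash
cat > mv.py <<'E'
import sys,numpy as np
from scipy.spatial.transform import Rotation as Ro
from station import get_obs
o=get_obs();R=Ro.from_euler("xyz",o["eef_rot"]);p=o["ee_pos"]
x,y,z,yaw=map(float,sys.argv[1:5])
print("now",p.round(4),o["eef_rot"].round(4),"t",o["time_s"],"F",o["force"].round(2),"w",round(o["grip_width"],4))
print("lin mm",(R.inv().apply(np.array([x,y,z])-p)*1000).round(1),"turn",(R.inv()*Ro.from_euler("xyz",[np.pi,0,yaw])).as_rotvec().round(4))
E
python3 mv.py .207 -.509 .34 1.331;python3 mv.py .4657 -.1205 .34 1.331
```

```text
now [ 0.2074 -0.5092  0.205 ] [-3.1406e+00 -1.0000e-04  3.8680e-01] t 0.1 F [-0.09 -1.01  1.46] w 0.0936
lin mm [  -0.3   -0.4 -135. ] turn [-9.000e-04 -5.000e-04 -9.442e-01]
now [ 0.2074 -0.5092  0.205 ] [-3.1406e+00 -1.0000e-04  3.8680e-01] t 0.1 F [-0.09 -1.01  1.46] w 0.0936
lin mm [ 385.8 -262.7 -134.8] turn [-9.000e-04 -5.000e-04 -9.442e-01]
```

Emit:
play_rows --moves '[{"claw":1,"linear":[0,0,-60],"turn":[0,0,0]},{"claw":1,"linear":[0,0,-130],"turn":[0,0,0]},{"claw":1,"linear":[50,-33,-135],"turn":[0,0,-0.15]},{"claw":1,"linear":[95,-65,-135],"turn":[0,0,-0.3]},{"claw":1,"linear":[145,-98,-135],"turn":[0,0,-0.45]},{"claw":1,"linear":[190,-130,-135],"turn":[0,0,-0.6]},{"claw":1,"linear":[240,-163,-135],"turn":[0,0,-0.75]},{"claw":1,"linear":[290,-197,-135],"turn":[0,0,-0.9]}]'

```text
time_s: 1.1
ee_pos: [0.4024, -0.2157, 0.3401]
eef_rot: [-3.141, -0.001, 1.291]
force: [1.3, -1.1, -0.0]
grip_width: 0.0939
```

```bash
python3 mv.py .4657 -.1205 .28 1.331
```

```text
now [ 0.4024 -0.2157  0.3401] [-3.1409e+00 -9.0000e-04  1.2914e+00] t 1.1 F [ 1.3  -1.15 -0.05] w 0.0939
lin mm [108.9  34.7  60.1] turn [-0.0007 -0.0009 -0.0396]
```

Emit:
play_rows --moves '[{"claw":1,"linear":[40,15,0],"turn":[0,0,-0.02]},{"claw":1,"linear":[80,26,10],"turn":[0,0,-0.04]},{"claw":1,"linear":[109,34.7,40],"turn":[0,0,-0.04]},{"claw":1,"linear":[109,34.7,60],"turn":[0,0,-0.04]},{"claw":1,"linear":[109,34.7,60],"turn":[0,0,-0.04]}]'

```text
time_s: 1.72
ee_pos: [0.4653, -0.12, 0.2789]
eef_rot: [-3.138, -0.001, 1.332]
force: [0.1, 0.1, 0.1]
grip_width: 0.0942
```

```bash
python3 mv.py .4657 -.1205 .173 1.331; python3 - <<'E'
from h import *
for n in("side","top"):
    im=vision.camera(n);cv2.imwrite(f"pics/{n}1.png",im)
s=cv2.imread("pics/side1.png")[150:310,260:420];t=cv2.imread("pics/top1.png")[160:320,260:420]
cv2.imwrite("pics/st1.png",cv2.resize(np.hstack([s,t]),None,fx=2.5,fy=2.5,interpolation=cv2.INTER_CUBIC))
E
```

```text
now [ 0.4653 -0.12    0.2789] [-3.138e+00 -1.200e-03  1.332e+00] t 1.725 F [0.15 0.12 0.14] w 0.0942
lin mm [ -0.5   0.9 105.9] turn [-0.0036 -0.0012  0.001 ]
```

View pics/st1.png

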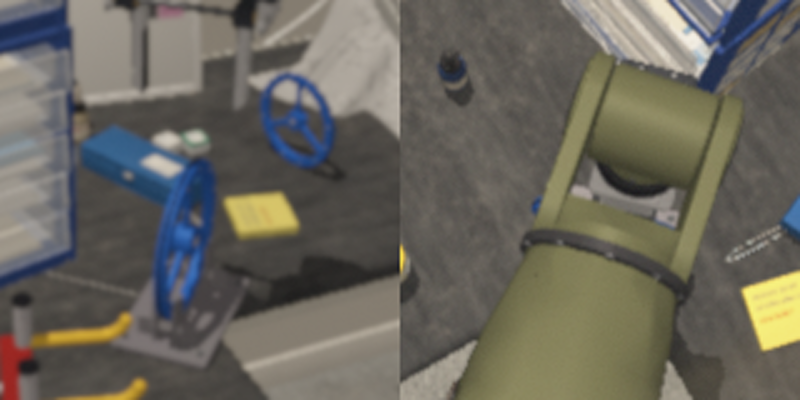

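The fingers straddle the rim top. The fingertips are at side (316,185) and (357,192), above the rim top at (336,216). I'll use the known TCP to check the side camera's bias.

```bash
python3 - <<'E'
from h import *
print(proj("side",[[.4653,-.12,.2789],[.4653,-.12,.195],[.4653,-.113,.195]]))
c,s=np.cos(1.332),np.sin(1.332)
for k in(-1,1): print(proj("side",[[.4653+k*.0535*s,-.12-k*.0535*c,.2789]]))
m=bluemask(cv2.imread("pics/side1.png"));ys,xs=np.nonzero(m[205:290,318:352]);print("rim top row",205+ys.min(), 318+xs[ys<=ys.min()+1].mean())
cv2.imwrite("pics/s1b.png",cv2.resize(cv2.imread("pics/side1.png")[150:230,290:380],None,fx=7,fy=7,interpolation=cv2.INTER_CUBIC))
E
```

```text
[[335.65943185 188.80109515]
 [334.5784484  217.04272659]
 [334.38464865 218.41842937]]
[[355.93530415 192.4145414 ]]
[[315.83046679 185.26729408]]
rim top row 214 339.57142857142856
```

View pics/s1b.png

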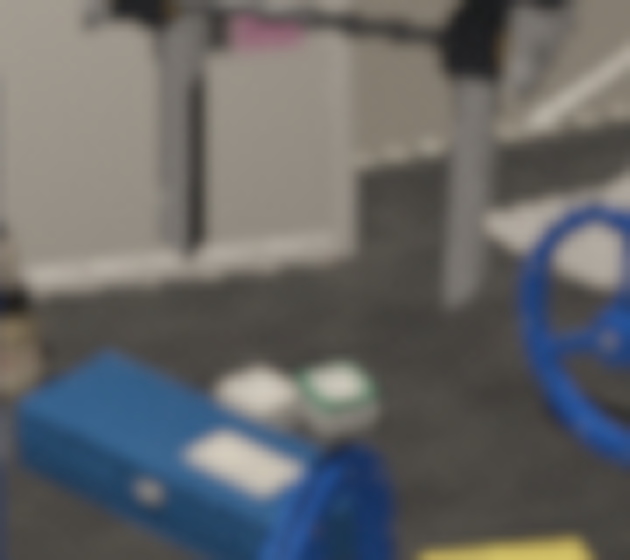

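The side camera agrees with the TCP to within 1 px, and the wheel position is consistent to a few mm (y about -0.119). Now descending.

Emit:
play_rows --force 30 --moves '[{"claw":1,"linear":[0.5,1,35],"turn":[-0.0036,-0.0012,0]},{"claw":1,"linear":[0.5,1,75],"turn":[-0.0036,-0.0012,0]},{"claw":1,"linear":[0.5,1,106],"turn":[-0.0036,-0.0012,0]},{"claw":1,"linear":[0.5,1,106],"turn":[-0.0036,-0.0012,0]},{"claw":0.3,"linear":[0.5,1,106],"turn":[-0.0036,-0.0012,0]},{"claw":0.3,"linear":[0.5,1,106],"turn":[-0.0036,-0.0012,0]},{"claw":0.3,"linear":[0.5,1,106],"turn":[-0.0036,-0.0012,0]},{"claw":0.3,"linear":[0.5,1,106],"turn":[-0.0036,-0.0012,0]}]'

```text
time_s: 2.82
ee_pos: [0.467, -0.1204, 0.1752]
eef_rot: [3.138, 0.0, 1.331]
force: [0.3, 0.9, -0.8]
grip_width: 0.057
```

```bash
python3 mv.py .4657 -.119 .173 1.331; python3 - <<'E'
from h import *
im=vision.camera("side");cv2.imwrite("pics/s2.png",im)
cv2.imwrite("pics/s2b.png",cv2.resize(im[165:265,290:390],None,fx=6,fy=6,interpolation=cv2.INTER_CUBIC))
E
```

```text
now [ 0.467  -0.1204  0.1752] [3.1376e+00 4.0000e-04 1.3311e+00] t 2.825 F [ 0.31  0.92 -0.83] w 0.057
lin mm [ 1.  -1.6  2.2] turn [0.004  0.0004 0.0001]
```

View pics/s2b.png

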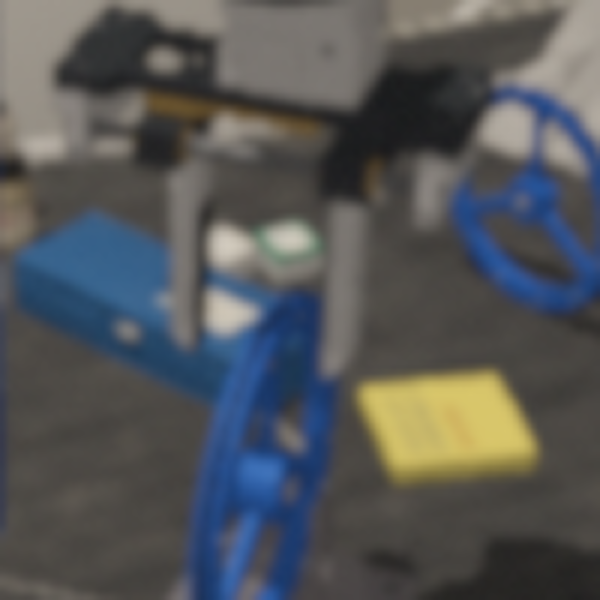

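```bash
python3 - <<'E'
from h import *
im=cv2.imread("pics/s2.png");b=cv2.resize(im[165:265,290:390],None,fx=6,fy=6,interpolation=cv2.INTER_CUBIC)
h=np.array([.4655,-.118,.105])
for x,col in((-.006,(0,255,255)),(.006,(0,0,255))):
  for R in(.074,.09):
    q=proj("side",pose6(h,-.24,np.c_[np.full(72,x),R*np.cos(a),R*np.sin(a)]))
    cv2.polylines(b,[(((q-[290,165])+.5)*6).astype(np.int32)],True,col,1)
q=proj("side",[h+[0,0,.09],[.467,-.1204,.1752]]);
for i in q: cv2.circle(b,tuple(int(v) for v in((i-[290,165])+.5)*6),5,(0,255,0),-1)
cv2.imwrite("pics/s2c.png",b)
E
```

```text
(no output)
```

View pics/s2c.png

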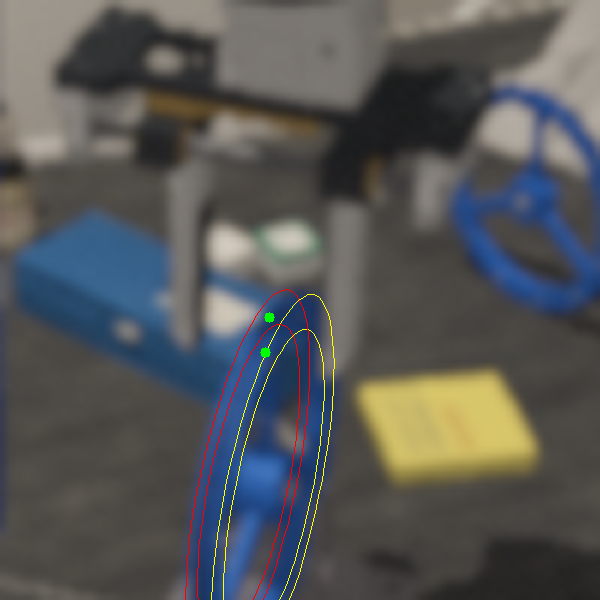

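The overlay matches and the TCP lies in the rim plane. Closing the gripper.

Emit:
play_rows --force 30 --moves '[{"claw":0.3,"linear":[1.5,-1.5,2.5],"turn":[0.004,0,0]},{"claw":0,"linear":[1.5,-1.5,2.5],"turn":[0.004,0,0]},{"claw":0,"linear":[1.5,-1.5,2.5],"turn":[0.004,0,0]},{"claw":0,"linear":[1.5,-1.5,2.5],"turn":[0.004,0,0]},{"claw":0,"linear":[1.5,-1.5,2.5],"turn":[0.004,0,0]},{"claw":0,"linear":[1.5,-1.5,2.5],"turn":[0.004,0,0]},{"claw":0,"linear":[1.5,-1.5,2.5],"turn":[0.004,0,0]},{"claw":0,"linear":[1.5,-1.5,2.5],"turn":[0.004,0,0]}]'

```text
time_s: 3.88
ee_pos: [0.4659, -0.1185, 0.1726]
eef_rot: [-3.141, 0.0, 1.331]
force: [-0.3, 1.1, 0.1]
grip_width: 0.0118
```

```bash
python3 mv.py .4657 -.119 .303 1.331
```

```text
now [ 0.4659 -0.1185  0.1726] [-3.1414e+00  4.0000e-04  1.3311e+00] t 3.875 F [-0.28  1.14  0.06] w 0.0118
lin mm [-5.000e-01 -1.000e-01 -1.304e+02] turn [-0.0002  0.0004  0.0001]
```

Emit:
play_rows --force 30 --moves '[{"claw":0,"linear":[0,0,-6],"turn":[0,0,0]},{"claw":0,"linear":[0,0,-18],"turn":[0,0,0]},{"claw":0,"linear":[0,0,-36],"turn":[0,0,0]},{"claw":0,"linear":[0,0,-58],"turn":[0,0,0]},{"claw":0,"linear":[0,0,-80],"turn":[0,0,0]},{"claw":0,"linear":[0,0,-102],"turn":[0,0,0]},{"claw":0,"linear":[0,0,-120],"turn":[0,0,0]},{"claw":0,"linear":[0,0,-130],"turn":[0,0,0]}]'

```text
time_s: 4.88
ee_pos: [0.466, -0.1185, 0.3041]
eef_rot: [3.14, 0.001, 1.331]
force: [-0.1, -0.7, -2.6]
grip_width: 0.0117
```

```bash
python3 - <<'E'
from h import *
for n in("side","top"):
    im=vision.camera(n);cv2.imwrite(f"pics/{n}3.png",im)
s=cv2.imread("pics/side3.png")[130:310,250:410];t=cv2.imread("pics/top3.png")[140:320,240:400]
cv2.imwrite("pics/st3.png",cv2.resize(np.hstack([s,t]),None,fx=2.5,fy=2.5,interpolation=cv2.INTER_CUBIC))
p=np.load("stand.npy")
# hub wheel x=-.15 in stand frame, same as TCP xy
for x in(-.16,-.03,-.013): print(x,T(p,[[x,0,0]])[0][:2].round(4), "yaw",p[2]+np.pi/2)
E
python3 mv.py .407 .243 .303 1.803
```

```text
-0.16 [0.4067 0.2432] yaw 1.8026616652779068
-0.03 [0.5332 0.273 ] yaw 1.8026616652779068
-0.013 [0.5498 0.2769] yaw 1.8026616652779068
now [ 0.4661 -0.1186  0.3037] [3.1401e+00 5.0000e-04 1.3311e+00] t 4.975 F [-0.32  0.02 -1.67] w 0.0116
lin mm [ 3.372e+02 -1.433e+02  3.000e-01] turn [ 0.0014  0.0009 -0.4719]
```

View pics/st3.png

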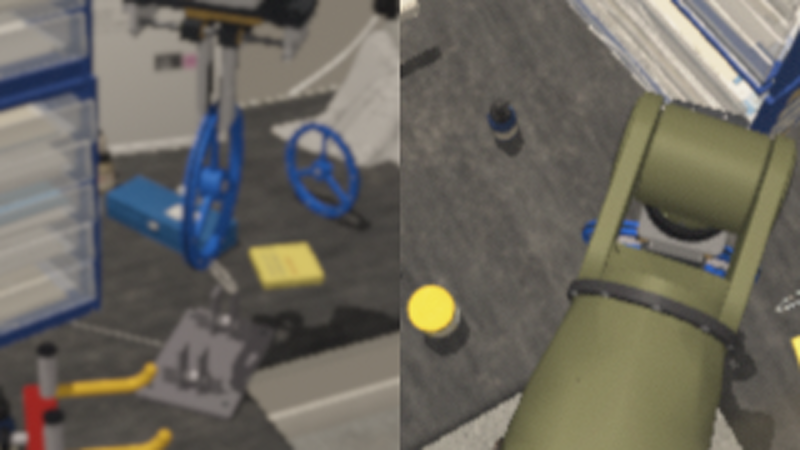

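Emit:
play_rows --force 30 --moves '[{"claw":0,"linear":[12,-5,0],"turn":[0,0,-0.0]},{"claw":0,"linear":[40,-18,0],"turn":[0,0,-0.03]},{"claw":0,"linear":[75,-34,0],"turn":[0,0,-0.08]},{"claw":0,"linear":[110,-55,0],"turn":[0,0,-0.14]},{"claw":0,"linear":[145,-75,0],"turn":[0,0,-0.2]},{"claw":0,"linear":[180,-95,0],"turn":[0,0,-0.26]},{"claw":0,"linear":[210,-110,0],"turn":[0,0,-0.32]},{"claw":0,"linear":[230,-120,0],"turn":[0,0,-0.36]}]'

```text
time_s: 5.98
ee_pos: [0.403, 0.1351, 0.3029]
eef_rot: [3.141, 0.001, 1.694]
force: [-0.2, -0.4, -1.0]
grip_width: 0.0119
```

```bash
python3 mv.py .407 .243 .303 1.803
```

```text
now [0.403  0.1351 0.3029] [3.1412e+00 9.0000e-04 1.6940e+00] t 5.975 F [-0.17 -0.38 -1.  ] w 0.0119
lin mm [106.6  17.2  -0.2] turn [ 0.0004  0.0009 -0.1089]
```

Emit:
play_rows --force 30 --moves '[{"claw":0,"linear":[20,3,0],"turn":[0,0,-0.03]},{"claw":0,"linear":[50,8,0],"turn":[0,0,-0.06]},{"claw":0,"linear":[80,13,0],"turn":[0,0,-0.09]},{"claw":0,"linear":[100,16,0],"turn":[0,0,-0.109]},{"claw":0,"linear":[106.5,17,0],"turn":[0,0,-0.109]},{"claw":0,"linear":[106.5,17,0],"turn":[0,0,-0.109]}]'

```text
time_s: 6.72
ee_pos: [0.4064, 0.2429, 0.3024]
eef_rot: [-3.141, 0.001, 1.803]
force: [0.4, 0.5, -2.5]
grip_width: 0.0117
```

```bash
python3 - <<'E'
from h import *
from station import get_obs
o=get_obs();print(o["ee_pos"],o["eef_rot"],o["force"],o["grip_width"])
for n in("side","top"):
    im=vision.camera(n);cv2.imwrite(f"pics/{n}4.png",im)
s=cv2.imread("pics/side4.png")[200:440,210:390];t=cv2.imread("pics/top4.png")[120:360,130:310]
cv2.imwrite("pics/st4.png",cv2.resize(np.hstack([s,t]),None,fx=2.2,fy=2.2,interpolation=cv2.INTER_CUBIC))
E
```

```text
[0.40644681 0.24292455 0.30243938] [-3.14126566e+00  1.15804339e-03  1.80315848e+00] [ 0.38416162  0.54984849 -2.50452067] 0.011714246672952849
```

View pics/st4.png

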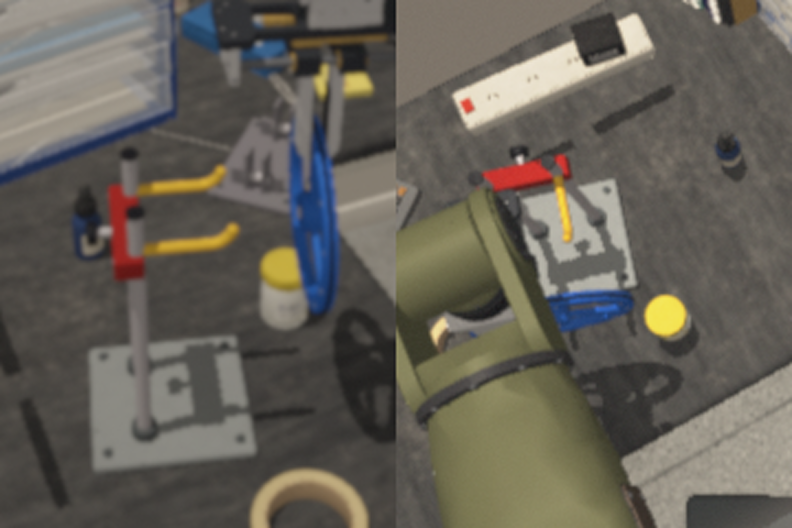

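```bash
python3 - <<'E'
from h import *
m=bluemask(cv2.imread("pics/side4.png"));w=np.zeros_like(m);w[252:345,338:368]=m[252:345,338:368]
cv2.imwrite("pics/m4.png",cv2.resize(m[230:360,300:400],None,fx=4,fy=4))
al=np.linspace(-np.pi,np.pi,49)[:-1]
for z in(.2304,.2344): 
  r=fitwheel({"side":w},[.406,.243,z,.232],{"side":al[np.sin(al)>-.3]});print(r.x.round(4),r.cost)
b=cv2.resize(cv2.imread("pics/side4.png")[230:360,300:400],None,fx=6,fy=6,interpolation=cv2.INTER_CUBIC)
h=np.array([.4064,.2429,.2344])
for x,col in((-.006,(0,255,255)),(.006,(0,0,255))):
  for R in(.074,.09):
    q=proj("side",pose6(h,.232,np.c_[np.full(72,x),R*np.cos(a),R*np.sin(a)]))
    cv2.polylines(b,[(((q-[300,230])+.5)*6).astype(np.int32)],True,col,1)
cv2.imwrite("pics/s4c.png",b)
E
```

```text
[0.4063 0.2326 0.2304 0.1909] 4.256560006714154
[0.4063 0.2365 0.2344 0.1893] 4.488152917232743
```

View pics/s4c.png

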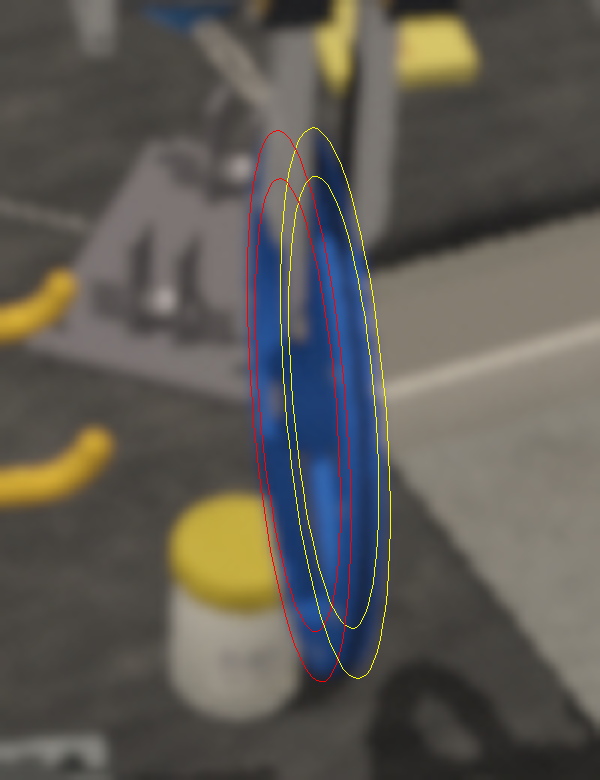

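The overlay from the TCP agrees with the held wheel. Next I'll overlay the stand model.

```bash
cat > ov.py <<'E'
from h import *
import sys
p=np.array([float(v) for v in sys.argv[1:4]]);H=float(sys.argv[4])
def draw(n,f,x0,y0,w,h,k):
    b=cv2.resize(cv2.imread(f)[y0:y0+h,x0:x0+w],None,fx=k,fy=k,interpolation=cv2.INTER_CUBIC)
    def pl(P,c,cl=True):
        q=proj(n,T(p,P));cv2.polylines(b,[np.round((q-[x0,y0]+.5)*k).astype(np.int32)],cl,c,1)
    t=np.linspace(0,2*np.pi,24)
    pl([[.05,-.075,.006],[-.105,-.075,.006],[-.105,.075,.006],[.05,.075,.006]],(0,255,0))
    for y in(-.04,.04):
        pl(np.c_[.007*np.cos(t),y+.007*np.sin(t),0*t+.29],(0,255,255))
        for s in(-.007,.007): pl([[0,y+s,.29],[0,y+s,.01]],(255,255,0),False)
        pl([[-.007,y,H],[-.075,y,H]],(255,0,255),False);pl([[-.007,y,H-.01],[-.075,y,H-.01]],(255,0,255),False)
    return b
cv2.imwrite("pics/ovs.png",draw("side","pics/side4.png",235,255,110,165,3.5))
cv2.imwrite("pics/ovt.png",draw("top","pics/top0.png",155,175,140,120,5))
E
python3 ov.py .5624 .2799 .2319 .250
```

```text
(no output)
```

View pics/ovs.png

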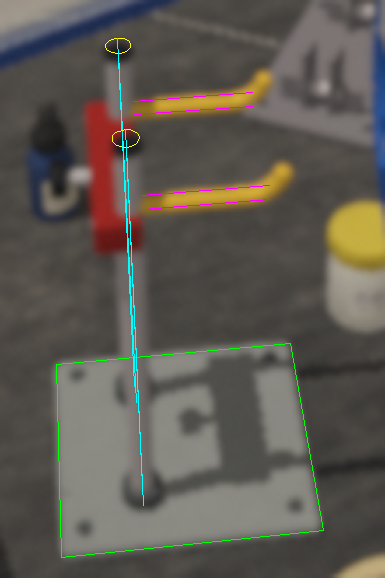

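View pics/ovt.png

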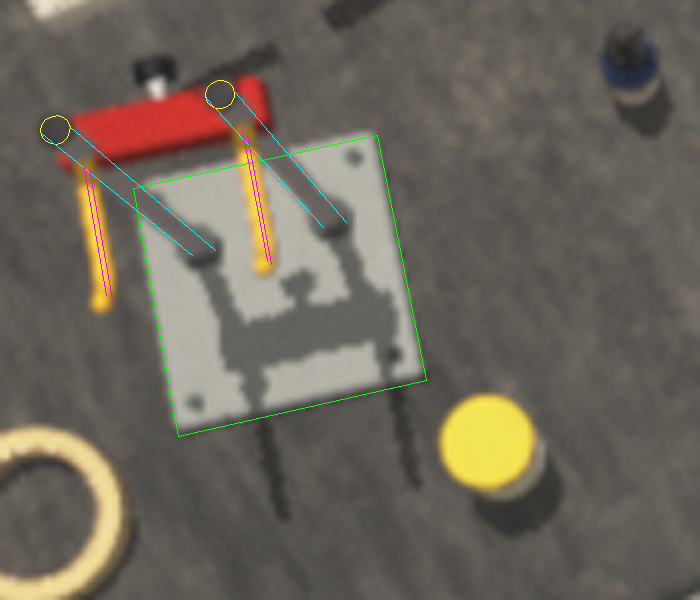

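```bash
python3 mv.py .5328 .275 .303 1.803; python3 mv.py .41 .246 .303 1.803
```

```text
now [0.4067 0.2424 0.3027] [3.1414e+00 1.1000e-03 1.8024e+00] t 6.825 F [ 0.24 -0.02 -1.84] w 0.0118
lin mm [  2.8 130.2  -0.3] turn [ 0.0002  0.0011 -0.0006]
now [0.4067 0.2424 0.3027] [3.1414e+00 1.1000e-03 1.8024e+00] t 6.825 F [ 0.24 -0.02 -1.84] w 0.0118
lin mm [ 2.7  4.  -0.3] turn [ 0.0002  0.0011 -0.0006]
```

Emit:
play_rows --moves '[{"claw":0,"linear":[2.8,8,0],"turn":[0,0.001,0]},{"claw":0,"linear":[2.8,25,0],"turn":[0,0.001,0]},{"claw":0,"linear":[2.8,45,0],"turn":[0,0.001,0]},{"claw":0,"linear":[2.8,65,0],"turn":[0,0.001,0]},{"claw":0,"linear":[2.8,85,0],"turn":[0,0.001,0]},{"claw":0,"linear":[2.8,105,0],"turn":[0,0.001,0]},{"claw":0,"linear":[2.8,122,0],"turn":[0,0.001,0]},{"claw":0,"linear":[2.8,130,0],"turn":[0,0.001,0]}]'

```text
time_s: 7.82
ee_pos: [0.5335, 0.2747, 0.3022]
eef_rot: [-3.141, 0.0, 1.801]
force: [-0.8, -0.3, -2.7]
grip_width: 0.0118
```

```bash
python3 - <<'E'
from h import *
from station import get_obs
o=get_obs();print(o["ee_pos"],o["eef_rot"],o["force"],o["grip_width"])
for n in("side","top"):
    im=vision.camera(n);cv2.imwrite(f"pics/{n}5.png",im)
s=cv2.imread("pics/side5.png")[210:370,220:360];t=cv2.imread("pics/top5.png")[150:310,130:270]
cv2.imwrite("pics/st5.png",cv2.resize(np.hstack([s,t]),None,fx=2.8,fy=2.8,interpolation=cv2.INTER_CUBIC))
E
python3 mv.py .5328 .275 .303 1.803
```

```text
[0.5334769  0.27473319 0.30220822] [-3.14115724e+00  2.19152347e-04  1.80146102e+00] [-0.83873879 -0.25521016 -2.66632688] 0.011826172036304311
now [0.5331 0.2748 0.3023] [-3.1412e+00  2.0000e-04  1.8017e+00] t 7.925 F [-0.33  0.15 -1.82] w 0.0118
lin mm [ 0.3 -0.2 -0.7] turn [-0.0004  0.0002 -0.0013]
```

View pics/st5.png

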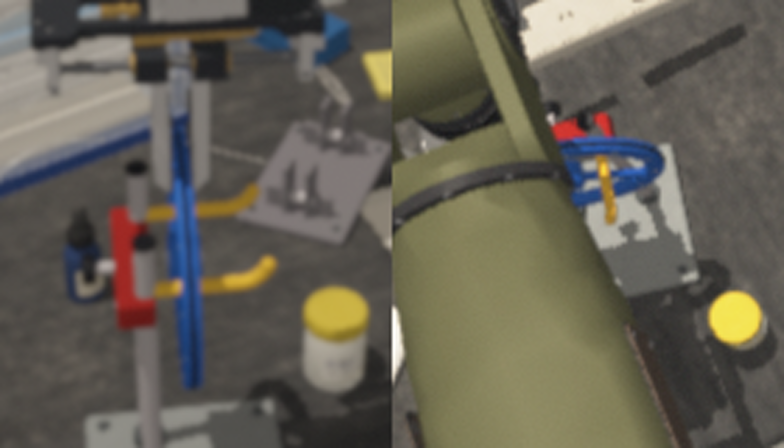

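```bash
python3 - <<'E'
from h import *
im=cv2.imread("pics/top5.png")
m=bluemask(im);w=m[190:230,190:240];ys,xs=np.nonzero(w);i=xs>=xs.max()-1;print("blue right",190+xs.max(),190+ys[i].mean())
for dy in(-.004,0,.004):
  P=pose6([.5331,.2748+dy,.2325],.232,wheelpts(.09));q=proj("top",P);j=q[:,0].argmax();print(dy,q[j])
  q=proj("side",P); j=q[:,1].argmax();print("  side bottom",q[j])
m=bluemask(cv2.imread("pics/side5.png"));w=m[240:360,276:300];ys,xs=np.nonzero(w);print("side bottom",240+ys.max(),276+xs[ys>=ys.max()-1].mean())
def draw(x0,y0,w,h,k,n,f,P):
    b=cv2.resize(im if n=="top" else cv2.imread(f),None,fx=1,fy=1)[y0:y0+h,x0:x0+w];b=cv2.resize(b,None,fx=k,fy=k,interpolation=cv2.INTER_CUBIC)
    for s in(slice(0,72),slice(72,144)):
        cv2.polylines(b,[np.round((proj(n,P[s])-[x0,y0]+.5)*k).astype(np.int32)],True,(0,255,255),1)
    return b
P=pose6([.5331,.2748,.2325],.232,wheelpts(.09));
cv2.imwrite("pics/o5t.png",draw(180,180,60,60,9,"top",None,P))
E
```

```text
blue right 225 207.22222222222223
-0.004 [227.64009278 210.55386317]
  side bottom [286.15061978 349.00495483]
0 [226.0734554  210.54006385]
  side bottom [285.82914136 350.54684811]
0.004 [224.50672625 210.52626372]
  side bottom [285.50540828 352.09955531]
side bottom 347 287.85714285714283
```

View pics/o5t.png

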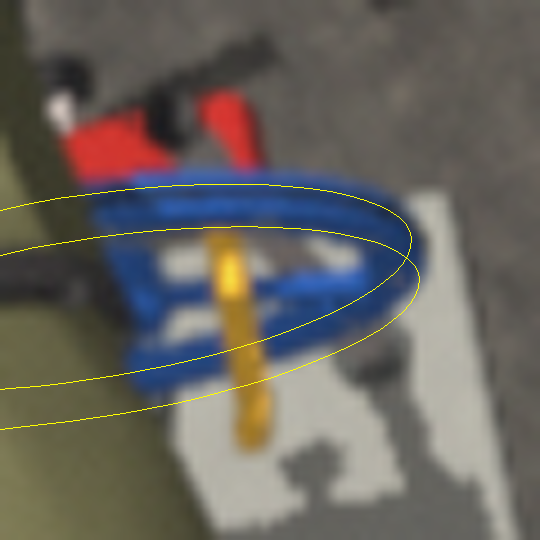

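Emit:
play_rows --moves '[{"claw":0,"linear":[0,0,6],"turn":[0,0,0]},{"claw":0,"linear":[0,0,14],"turn":[0,0,0]},{"claw":0,"linear":[0,0,22],"turn":[0,0,0]},{"claw":0,"linear":[0,0,28],"turn":[0,0,0]},{"claw":0,"linear":[0,0,32],"turn":[0,0,0]},{"claw":0,"linear":[0,0,34],"turn":[0,0,0]},{"claw":0,"linear":[0,0,34],"turn":[0,0,0]},{"claw":0,"linear":[0,0,34],"turn":[0,0,0]}]'

```text
time_s: 8.93
ee_pos: [0.5331, 0.2748, 0.2685]
eef_rot: [-3.142, 0.0, 1.802]
force: [-0.3, -0.4, -1.7]
grip_width: 0.0115
```

```bash
cat > look.py <<'E'
from h import *
import sys
from station import get_obs
k=sys.argv[1]
im=vision.camera("side");cv2.imwrite(f"pics/side{k}.png",im)
cv2.imwrite(f"pics/z{k}.png",cv2.resize(im[225:365,235:345],None,fx=5,fy=5,interpolation=cv2.INTER_CUBIC))
o=get_obs()
for n in("time_s","ee_pos","eef_rot","force","moment","grip_width"):print(n,np.round(o[n],4))
E
python3 look.py 6
```

```text
time_s 8.975
ee_pos [0.5331 0.2748 0.2685]
eef_rot [-3.1415e+00  1.0000e-04  1.8017e+00]
force [ 0.0736  0.1083 -2.3975]
moment [ 0.0139 -0.0976  0.0343]
grip_width 0.012
```

View pics/z6.png

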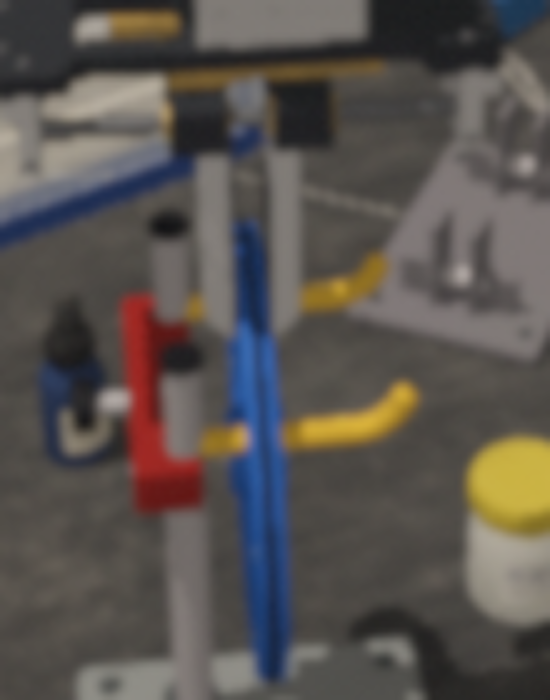

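Emit:
play_rows --moves '[{"claw":0,"linear":[0,0,2],"turn":[0,0,0]},{"claw":0,"linear":[0,0,4],"turn":[0,0,0]},{"claw":0,"linear":[0,0,5],"turn":[0,0,0]},{"claw":0,"linear":[0,0,5],"turn":[0,0,0]}]'

```text
time_s: 9.48
ee_pos: [0.5331, 0.2748, 0.2634]
eef_rot: [-3.141, 0.0, 1.802]
force: [0.4, 0.6, -2.4]
grip_width: 0.0117
```

Emit:
play_rows --moves '[{"claw":0,"linear":[0,0,1],"turn":[0,0,0]},{"claw":0,"linear":[0,0,2],"turn":[0,0,0]},{"claw":0,"linear":[0,0,2],"turn":[0,0,0]}]'

```text
time_s: 9.85
ee_pos: [0.5331, 0.2748, 0.2612]
eef_rot: [-3.141, 0.0, 1.802]
force: [-0.5, 0.2, -1.9]
grip_width: 0.0119
```

Emit:
play_rows --moves '[{"claw":0,"linear":[0,0,1],"turn":[0,0,0]},{"claw":0,"linear":[0,0,1],"turn":[0,0,0]},{"claw":0,"linear":[0,0,1],"turn":[0,0,0]}]'

```text
time_s: 10.22
ee_pos: [0.5331, 0.2748, 0.2603]
eef_rot: [-3.141, 0.0, 1.802]
force: [-0.1, -0.7, -2.8]
grip_width: 0.0115
```

```bash
python3 look.py 7
```

```text
time_s 10.275
ee_pos [0.5331 0.2748 0.2603]
eef_rot [-3.1412e+00  2.0000e-04  1.8018e+00]
force [ 0.7267  0.5073 -2.8878]
moment [-0.0285 -0.0811  0.0262]
grip_width 0.0119
```

View pics/z7.png

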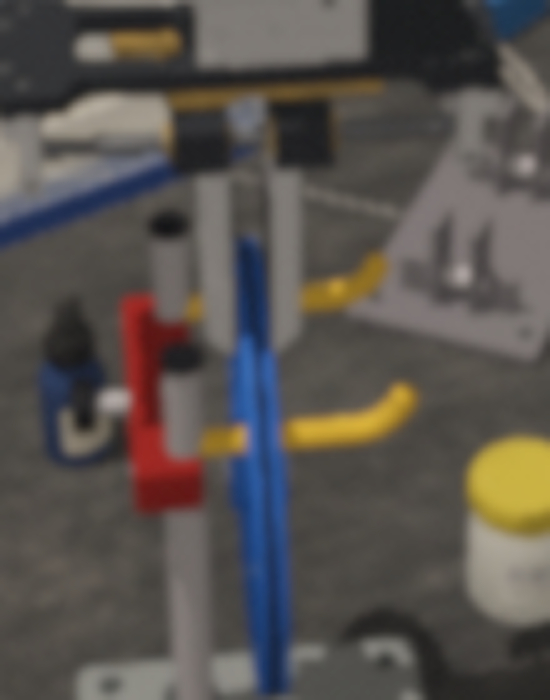

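Emit:
play_rows --moves '[{"claw":0,"linear":[0,0,1],"turn":[0,0,0]},{"claw":0,"linear":[0,0,1],"turn":[0,0,0]},{"claw":0,"linear":[0,0,1],"turn":[0,0,0]}]'

```text
time_s: 10.65
ee_pos: [0.5331, 0.2748, 0.2593]
eef_rot: [-3.141, 0.0, 1.802]
force: [0.7, 0.1, -1.0]
grip_width: 0.0115
```

Emit:
play_rows --moves '[{"claw":0,"linear":[0,0,1],"turn":[0,0,0]},{"claw":0,"linear":[0,0,1],"turn":[0,0,0]},{"claw":0,"linear":[0,0,1],"turn":[0,0,0]}]'

```text
time_s: 11.02
ee_pos: [0.5331, 0.2748, 0.2583]
eef_rot: [-3.141, 0.0, 1.802]
force: [0.3, -0.2, -2.5]
grip_width: 0.0119
```

Emit:
play_rows --moves '[{"claw":0,"linear":[0,0,1],"turn":[0,0,0]},{"claw":0,"linear":[0,0,1],"turn":[0,0,0]},{"claw":0,"linear":[0,0,1],"turn":[0,0,0]}]'

```text
time_s: 11.4
ee_pos: [0.5331, 0.2748, 0.2573]
eef_rot: [-3.141, 0.0, 1.802]
force: [-0.0, 0.5, -2.0]
grip_width: 0.0118
```

Emit:
play_rows --moves '[{"claw":0,"linear":[0,0,1],"turn":[0,0,0]},{"claw":0,"linear":[0,0,1],"turn":[0,0,0]},{"claw":0,"linear":[0,0,1],"turn":[0,0,0]}]'

```text
time_s: 11.78
ee_pos: [0.5331, 0.2749, 0.2564]
eef_rot: [-3.142, 0.0, 1.802]
force: [-0.2, -0.8, 0.6]
grip_width: 0.0119
```

```bash
python3 look.py 8; python3 look.py 8a|grep -E "force|moment"
```

```text
time_s 11.825
ee_pos [0.5331 0.2749 0.2565]
eef_rot [-3.1416e+00  1.0000e-04  1.8018e+00]
force [0.2421 0.7416 1.1729]
moment [ 0.219  -0.1213  0.0028]
grip_width 0.0117
force [1.1118 0.0877 0.3095]
moment [ 0.1893 -0.028  -0.0211]
```

View pics/z8.png

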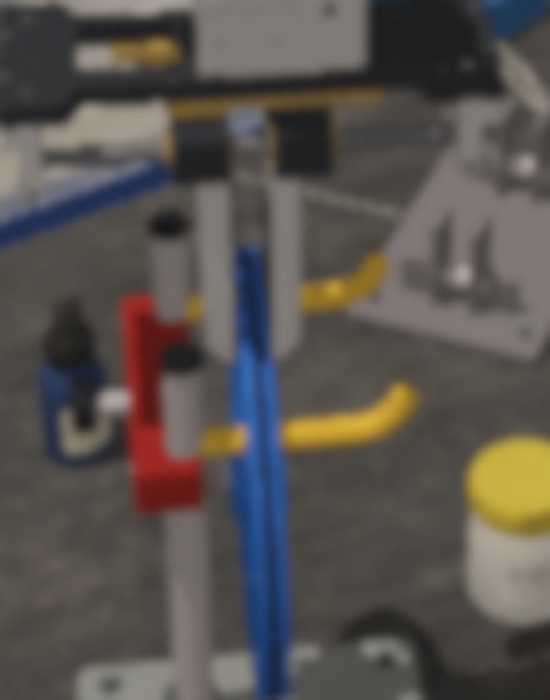

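Contact is felt: Fz rose by about 3 N. The moment Mx of +0.2 N·m means the left prong took it first, so the wheel sits a few mm toward -y. I'll lift slightly, shift +4 mm in stand y and feel again.

Emit:
play_rows --moves '[{"claw":0,"linear":[0,0,-2],"turn":[0,0,0]},{"claw":0,"linear":[0,0,-3],"turn":[0,0,0]},{"claw":0,"linear":[2,0,-3],"turn":[0,0,0]},{"claw":0,"linear":[4,0,-3],"turn":[0,0,0]},{"claw":0,"linear":[4,0,-2],"turn":[0,0,0]},{"claw":0,"linear":[4,0,-1],"turn":[0,0,0]},{"claw":0,"linear":[4,0,0],"turn":[0,0,0]},{"claw":0,"linear":[4,0,0],"turn":[0,0,0]}]'

```text
time_s: 12.88
ee_pos: [0.5322, 0.2787, 0.2564]
eef_rot: [-3.142, 0.0, 1.802]
force: [0.0, -1.0, -1.7]
grip_width: 0.0118
```

```bash
for i in 9 9a 9b; do python3 look.py $i|grep -E "force|moment|pos"; done
```

```text
ee_pos [0.5322 0.2787 0.2565]
force [ 0.1094 -0.6331 -2.1345]
moment [-0.1208 -0.1579  0.0698]
ee_pos [0.5322 0.2787 0.2565]
force [-0.2769 -0.5513 -1.5041]
moment [-0.0767 -0.1181  0.0062]
ee_pos [0.5322 0.2787 0.2565]
force [ 0.1775  0.2847 -1.1402]
moment [-0.1471 -0.0771  0.0005]
```

Now it lightly touches the right prong (Mx -0.11), so the centre is about halfway. Shifting back 2 mm and lowering.

Emit:
play_rows --moves '[{"claw":0,"linear":[0,0,-1.5],"turn":[0,0,0]},{"claw":0,"linear":[-1,0,-1.5],"turn":[0,0,0]},{"claw":0,"linear":[-2,0,-1.5],"turn":[0,0,0]},{"claw":0,"linear":[-2,0,-0.5],"turn":[0,0,0]},{"claw":0,"linear":[-2,0,0.3],"turn":[0,0,0]},{"claw":0,"linear":[-2,0,0.7],"turn":[0,0,0]},{"claw":0,"linear":[-2,0,0.7],"turn":[0,0,0]}]'

```text
time_s: 13.9
ee_pos: [0.5326, 0.2768, 0.2557]
eef_rot: [-3.141, 0.0, 1.802]
force: [-1.2, 0.3, -2.3]
grip_width: 0.0117
```

```bash
for i in 10 10a 10b; do python3 look.py $i|grep -E "force|moment|pos"; done
```

```text
ee_pos [0.5327 0.2768 0.2558]
force [-0.0166 -0.6706 -2.8558]
moment [-0.025  -0.0994 -0.0042]
ee_pos [0.5327 0.2768 0.2558]
force [ 0.2671  0.2566 -1.3108]
moment [-0.0149 -0.0845  0.0433]
ee_pos [0.5327 0.2767 0.2558]
force [-0.7462  0.0083 -2.4675]
moment [-0.0281 -0.0957 -0.0037]
```

Emit:
play_rows --moves '[{"claw":0,"linear":[0,0,0.7],"turn":[0,0,0]},{"claw":0,"linear":[0,0,0.7],"turn":[0,0,0]}]'

```text
time_s: 14.3
ee_pos: [0.5327, 0.2768, 0.2555]
eef_rot: [3.141, -0.0, 1.802]
force: [-0.2, -0.4, 2.1]
grip_width: 0.0117
```

```bash
for i in 11 11a 11b; do python3 look.py $i|grep -E "force|moment|pos"; done
```

```text
ee_pos [0.5327 0.2768 0.2555]
force [ 0.2041 -1.0318  1.6016]
moment [-0.0493  0.0774  0.0004]
ee_pos [0.5327 0.2768 0.2554]
force [-0.9821  1.2271  2.5567]
moment [-0.0423  0.1171 -0.0055]
ee_pos [0.5327 0.2768 0.2555]
force [-0.4329 -0.5518  2.5496]
moment [-0.0704  0.0543 -0.0533]
```

Both prongs now bear about 4 N in total, balanced (Mx about -0.03). Next I'll push back along the prongs (tool +y).

Emit:
play_rows --moves '[{"claw":0,"linear":[0,2,0],"turn":[0,0,0]},{"claw":0,"linear":[0,4,0],"turn":[0,0,0]},{"claw":0,"linear":[0,6,0],"turn":[0,0,0]},{"claw":0,"linear":[0,8,0],"turn":[0,0,0]},{"claw":0,"linear":[0,10,0],"turn":[0,0,0]},{"claw":0,"linear":[0,11,0],"turn":[0,0,0]},{"claw":0,"linear":[0,11,0],"turn":[0,0,0]}]'

```text
time_s: 15.32
ee_pos: [0.5436, 0.2794, 0.2555]
eef_rot: [3.141, -0.0, 1.802]
force: [-2.4, 0.3, 1.8]
grip_width: 0.0112
```

```bash
for i in 12 12a 12b; do python3 look.py $i|grep -E "force|moment|pos"; done
```

```text
ee_pos [0.5435 0.2794 0.2554]
force [-2.0869  1.0534  2.0298]
moment [0.1512 0.3022 0.054 ]
ee_pos [0.5436 0.2793 0.2555]
force [-1.7125  0.7541  2.0001]
moment [0.1856 0.241  0.0031]
ee_pos [0.5435 0.2794 0.2554]
force [-0.3231 -0.1928  1.6613]
moment [0.1579 0.2221 0.0297]
```

View pics/z12.png

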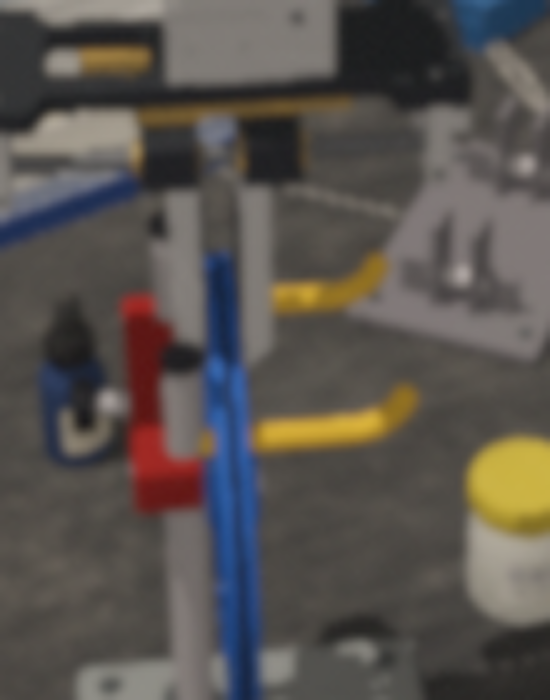

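Emit:
play_rows --moves '[{"claw":0,"linear":[0.3,1,0],"turn":[0,0,0]},{"claw":0,"linear":[0.4,2,0],"turn":[0,0,0]},{"claw":0,"linear":[0.4,2,0],"turn":[0,0,0]}]'

```text
time_s: 15.85
ee_pos: [0.5455, 0.2802, 0.2554]
eef_rot: [3.141, 0.0, 1.802]
force: [-2.2, -1.1, 3.0]
grip_width: 0.0121
```

```bash
for i in 13 13a 13b; do python3 look.py $i|grep -E "force|moment|pos"; done
```

```text
ee_pos [0.5455 0.2801 0.2555]
force [-2.6726 -0.3638  1.7381]
moment [-0.182   0.3444  0.0102]
ee_pos [0.5455 0.2802 0.2554]
force [-2.3593 -1.321   3.0859]
moment [-0.1974  0.3193  0.0141]
ee_pos [0.5455 0.2801 0.2554]
force [-2.2839 -0.9894  2.0663]
moment [-0.1814  0.2962  0.0271]
```

Emit:
play_rows --moves '[{"claw":0,"linear":[-0.2,0.5,0],"turn":[0,0,0]},{"claw":0,"linear":[-0.2,1,0],"turn":[0,0,0]},{"claw":0,"linear":[-0.2,1,0],"turn":[0,0,0]}]'

```text
time_s: 16.38
ee_pos: [0.5465, 0.2803, 0.2555]
eef_rot: [3.14, -0.0, 1.802]
force: [-2.5, 0.2, 2.7]
grip_width: 0.0118
```

```bash
for i in 14 14a 14b; do python3 look.py $i|grep -E "force|moment|pos"; done
```

```text
ee_pos [0.5465 0.2802 0.2554]
force [-2.4291 -0.057   2.3898]
moment [-0.0036  0.5423  0.0123]
ee_pos [0.5465 0.2802 0.2554]
force [-3.1054  0.2178  1.6112]
moment [-0.0412  0.5338  0.0063]
ee_pos [0.5465 0.2802 0.2554]
force [-3.03    0.3685  2.3775]
moment [0.0431 0.4397 0.0472]
```

View pics/z14.png

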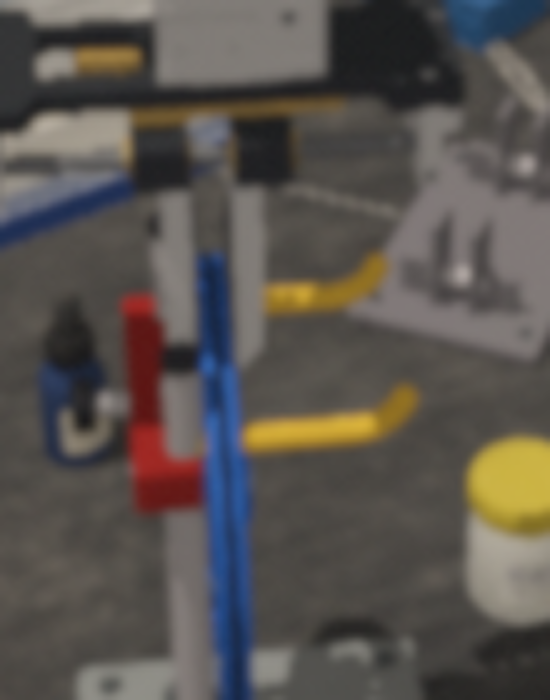

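Emit:
play_rows --moves '[{"claw":0,"linear":[0,0.4,0],"turn":[0,0,0]},{"claw":0,"linear":[0,0.7,0],"turn":[0,0,0]},{"claw":0,"linear":[0,0.7,0],"turn":[0,0,0]}]'

```text
time_s: 16.9
ee_pos: [0.5472, 0.2804, 0.2554]
eef_rot: [3.14, 0.0, 1.802]
force: [-3.0, -0.2, 3.0]
grip_width: 0.0116
```

```bash
for i in 15 15a 15b; do python3 look.py $i|grep -E "force|moment|pos"; done
```

```text
ee_pos [0.5472 0.2804 0.2554]
force [-2.0137 -1.0998  2.9332]
moment [ 0.0233  0.5056 -0.0661]
ee_pos [0.5472 0.2804 0.2554]
force [-2.5264 -0.0673  1.8871]
moment [ 0.0117  0.4831 -0.0024]
ee_pos [0.5472 0.2804 0.2555]
force [-2.422  -0.7172  2.796 ]
moment [-0.0564  0.4627  0.0175]
```

Emit:
play_rows --moves '[{"claw":0,"linear":[0,0.4,0],"turn":[0,0,0]},{"claw":0,"linear":[0,0.8,0],"turn":[0,0,0]},{"claw":0,"linear":[0,0.8,0],"turn":[0,0,0]}]'

```text
time_s: 17.42
ee_pos: [0.5477, 0.2805, 0.2554]
eef_rot: [3.141, 0.0, 1.802]
force: [-6.6, -2.0, 2.5]
grip_width: 0.0116
```

```bash
for i in 16 16a 16b; do python3 look.py $i|grep -E "force|moment|pos"; done
```

```text
ee_pos [0.5477 0.2805 0.2554]
force [-6.0074 -1.4885  3.5377]
moment [-0.2455  1.0009  0.1896]
ee_pos [0.5477 0.2805 0.2554]
force [-6.1843 -2.2007  2.6764]
moment [-0.2865  1.1004  0.1462]
ee_pos [0.5477 0.2805 0.2554]
force [-5.9143 -1.0576  2.8339]
moment [-0.234   1.0977  0.1513]
```

The rim touches the left column first (Fx -6, Mz +0.16). I'll yaw slightly (+) to bring the right side back as well.

Emit:
play_rows --moves '[{"claw":0,"linear":[0,0,0],"turn":[0,0,-0.007]},{"claw":0,"linear":[0,0,0],"turn":[0,0,-0.015]},{"claw":0,"linear":[0,0,0],"turn":[0,0,-0.015]}]'

```text
time_s: 17.95
ee_pos: [0.5478, 0.2805, 0.2554]
eef_rot: [3.141, 0.0, 1.817]
force: [-3.1, -0.8, 1.9]
grip_width: 0.0116
```

```bash
for i in 17 17a 17b; do python3 look.py $i|grep -E "force|moment|pos|rot"; done
```

```text
ee_pos [0.5478 0.2805 0.2555]
eef_rot [3.1409e+00 1.0000e-04 1.8168e+00]
force [-2.2723  0.3972  1.5524]
moment [-0.0027  0.3254 -0.0411]
ee_pos [0.5478 0.2805 0.2555]
eef_rot [3.1409 0.     1.8167]
force [-2.0729  0.1737  1.8047]
moment [ 0.0447  0.3032 -0.0632]
ee_pos [0.5478 0.2805 0.2554]
eef_rot [3.1409e+00 1.0000e-04 1.8168e+00]
force [-1.8569 -0.521   1.8019]
moment [ 0.0182  0.3127 -0.0931]
```

Emit:
play_rows --moves '[{"claw":0,"linear":[0,0.3,0],"turn":[0,0,0]},{"claw":0,"linear":[0,0.5,0],"turn":[0,0,0]},{"claw":0,"linear":[0,0.5,0],"turn":[0,0,0]}]'

```text
time_s: 18.48
ee_pos: [0.5479, 0.2805, 0.2554]
eef_rot: [-3.141, 0.0, 1.817]
force: [-6.7, -0.7, 2.1]
grip_width: 0.0115
```

```bash
for i in 18 18a 18b; do python3 look.py $i|grep -E "force|moment|pos|rot"; done
```

```text
ee_pos [0.5479 0.2805 0.2554]
eef_rot [-3.1410e+00  2.0000e-04  1.8168e+00]
force [-6.8726 -1.8967  3.7853]
moment [-0.3168  1.2328 -0.1161]
ee_pos [0.5479 0.2805 0.2554]
eef_rot [-3.1410e+00  2.0000e-04  1.8167e+00]
force [-6.6154 -1.3714  3.6699]
moment [-0.2478  1.2283 -0.0732]
ee_pos [0.5479 0.2805 0.2554]
eef_rot [-3.1410e+00  2.0000e-04  1.8168e+00]
force [-6.9727 -1.867   3.8776]
moment [-0.2852  1.2523 -0.09  ]
```

View pics/z18.png

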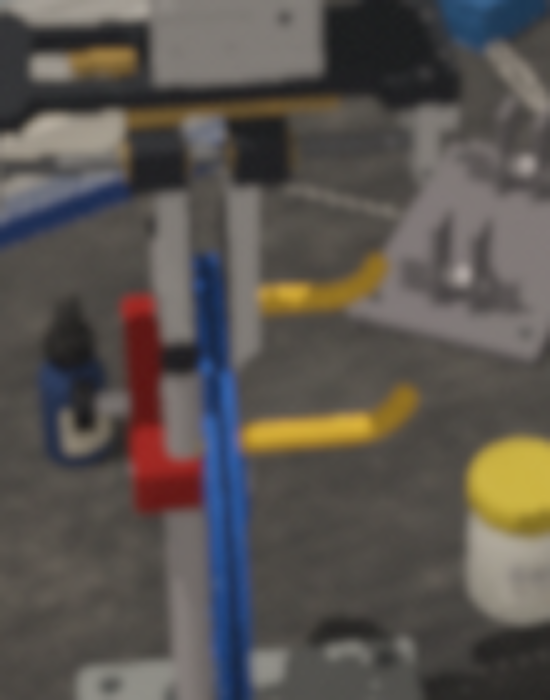

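Both columns now bear (Mz about -0.09 at Fx -6.8). I'll ease the push, then open only slightly.

Emit:
play_rows --moves '[{"claw":0,"linear":[0,-0.1,-0.1],"turn":[0,0,0]},{"claw":0,"linear":[0,-0.1,-0.1],"turn":[0,0,0]},{"claw":0,"linear":[0,-0.1,-0.1],"turn":[0,0,0]}]'

```text
time_s: 19.0
ee_pos: [0.5478, 0.2805, 0.2555]
eef_rot: [-3.141, 0.0, 1.817]
force: [-2.3, -0.9, 0.1]
grip_width: 0.0117
```

```bash
for i in 19 19a 19b; do python3 look.py $i|grep -E "force|moment|pos|rot"; done
```

```text
ee_pos [0.5478 0.2805 0.2554]
eef_rot [-3.1409e+00  2.0000e-04  1.8168e+00]
force [-2.7613  0.1951  0.8646]
moment [-0.0005  0.3089 -0.0612]
ee_pos [0.5478 0.2805 0.2555]
eef_rot [-3.1410e+00  2.0000e-04  1.8168e+00]
force [-2.3008  0.8589  0.9355]
moment [ 0.0284  0.3424 -0.0567]
ee_pos [0.5478 0.2805 0.2555]
eef_rot [-3.1410e+00  2.0000e-04  1.8168e+00]
force [-2.2567  0.3276  0.4243]
moment [ 0.0302  0.3186 -0.049 ]
```

Emit:
play_rows --moves '[{"claw":0.13,"linear":[0,0,0],"turn":[0,0,0]},{"claw":0.16,"linear":[0,0,0],"turn":[0,0,0]},{"claw":0.2,"linear":[0,0,0],"turn":[0,0,0]},{"claw":0.24,"linear":[0,0,0],"turn":[0,0,0]},{"claw":0.24,"linear":[0,0,0],"turn":[0,0,0]}]'

```text
time_s: 19.77
ee_pos: [0.5478, 0.2805, 0.2554]
eef_rot: [-3.141, 0.0, 1.817]
force: [0.9, 0.5, 1.2]
grip_width: 0.0226
```

```bash
for i in 20 20a 20b; do python3 look.py $i|grep -E "force|moment|pos|rot|width"; done
```

```text
ee_pos [0.5478 0.2805 0.2555]
eef_rot [-3.1411e+00  2.0000e-04  1.8167e+00]
force [ 0.321  -0.0722  0.2192]
moment [ 0.0088 -0.1729  0.0055]
grip_width 0.0225
ee_pos [0.5478 0.2805 0.2555]
eef_rot [-3.1411e+00  2.0000e-04  1.8167e+00]
force [ 0.0392  0.1947 -0.1067]
moment [-0.0032 -0.1132 -0.0173]
grip_width 0.0227
ee_pos [0.5478 0.2805 0.2554]
eef_rot [-3.1410e+00  2.0000e-04  1.8168e+00]
force [ 0.1404 -0.2346  0.0642]
moment [-0.0596 -0.0673  0.0409]
grip_width 0.0222
```

View pics/z20.png

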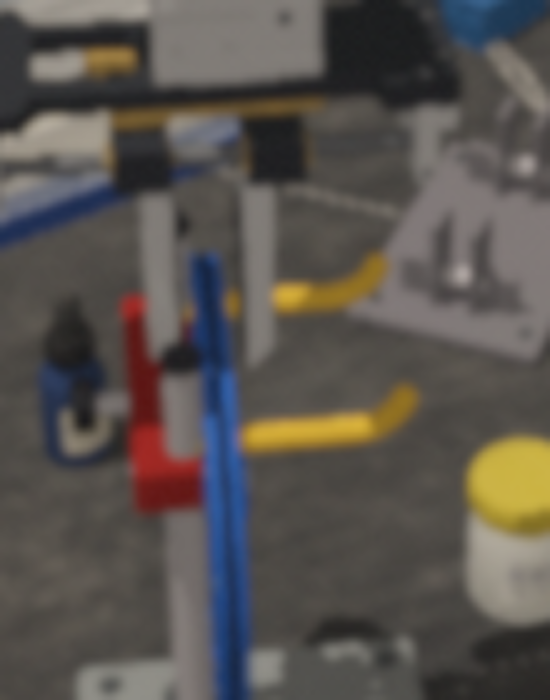

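Released, with forces at zero, and the wheel stayed put. Retreating straight up.

Emit:
play_rows --moves '[{"claw":0.24,"linear":[0,0,-3],"turn":[0,0,0]},{"claw":0.24,"linear":[0,0,-10],"turn":[0,0,0]},{"claw":0.24,"linear":[0,0,-20],"turn":[0,0,0]},{"claw":0.24,"linear":[0,0,-32],"turn":[0,0,0]},{"claw":0.24,"linear":[0,0,-50],"turn":[0,0,0]},{"claw":0.24,"linear":[0,0,-75],"turn":[0,0,0]},{"claw":0.24,"linear":[0,0,-100],"turn":[0,0,0]},{"claw":0.24,"linear":[0,0,-120],"turn":[0,0,0]}]'

```text
time_s: 20.92
ee_pos: [0.5478, 0.2805, 0.3774]
eef_rot: [3.141, -0.0, 1.817]
force: [-0.4, 0.5, -0.4]
grip_width: 0.0225
```

Emit:
play_rows --moves '[{"claw":0.24,"linear":[0,-30,-10],"turn":[0,0,0]},{"claw":0.24,"linear":[-30,-80,-10],"turn":[0,0,0]},{"claw":0.24,"linear":[-80,-120,-10],"turn":[0,0,0]},{"claw":0.24,"linear":[-130,-150,-10],"turn":[0,0,0]},{"claw":0.24,"linear":[-180,-160,-10],"turn":[0,0,0]},{"claw":0.24,"linear":[-220,-160,-10],"turn":[0,0,0]},{"claw":0.24,"linear":[-240,-160,-10],"turn":[0,0,0]},{"claw":0.24,"linear":[-240,-160,-10],"turn":[0,0,0]}]'

```text
time_s: 21.92
ee_pos: [0.4511, 0.0079, 0.3879]
eef_rot: [3.14, 0.0, 1.815]
force: [-0.3, 0.1, 0.7]
grip_width: 0.0226
```

```bash
python3 - <<'E'
from h import *
for n in("side","top"):
    im=vision.camera(n);cv2.imwrite(f"pics/{n}21.png",im)
s=cv2.imread("pics/side21.png")[240:420,225:345];t=cv2.imread("pics/top21.png")[160:340,130:290]
cv2.imwrite("pics/st21.png",cv2.resize(np.hstack([s,t]),None,fx=2.8,fy=2.8,interpolation=cv2.INTER_CUBIC))
m=bluemask(cv2.imread("pics/side21.png"));w=np.zeros_like(m);w[265:375,268:300]=m[265:375,268:300]
m=bluemask(cv2.imread("pics/top21.png"));v=np.zeros_like(m);v[185:230,150:240]=m[185:230,150:240]
al=np.linspace(-np.pi,np.pi,49)[:-1]
for u in({"side":w},{"top":v},{"side":w,"top":v}):
  r=fitwheel(u,[.55,.277,.187,.232],{n:al for n in u});print(list(u),r.x.round(4),r.cost.round(1))
E
```

```text
['side'] [0.5491 0.2736 0.187  0.211 ] 48.7
['top'] [0.5513 0.2783 0.187  0.2194] 36.9
['side', 'top'] [0.5499 0.2762 0.187  0.2168] 90.2
```

View pics/st21.png

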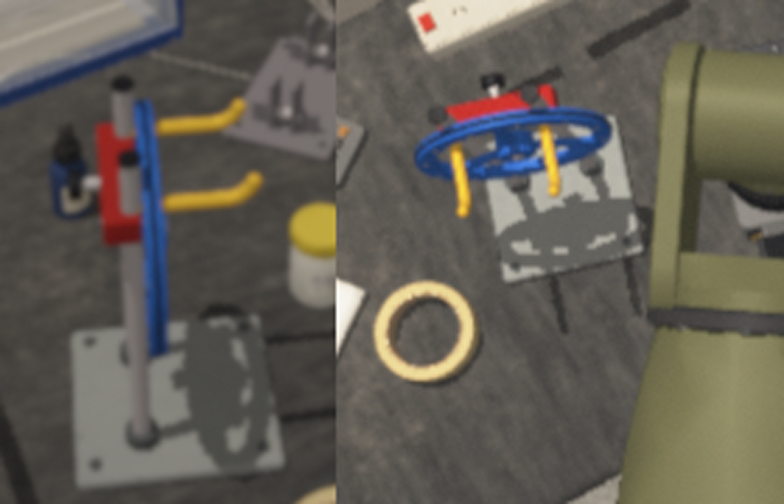

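The wheel hangs on both prongs against the columns (side crop (150,230), top crop (512,143)). The arm is clear, and the jar, bottle and tape have not moved. Handing in.

```bash
python3 -c "
from station import hand_in
print(hand_in())"
```

```text
the job is handed in; nothing more can be done
None
```

The wheel is hanging on both prongs of the stand, back against both columns and released, and I handed the job in at about 22 s of the 72 s allowed. `hand_in` gave no verdict.

**What I did**
- **Grip and lift:** I took the larger wheel by the top of its rim and lifted it straight out of the cradle.
- **Finding the prongs:** I lowered it until I felt contact. The left prong took the weight first, so I shifted the wheel about 2 mm sideways until both prongs carried it evenly, at about 4 N.
- **Pushing back:** The rim met the left column first. I turned the wheel about 0.015 rad so it came up against both columns, with a peak push of about 7 N.
- **Release:** I eased off, opened the fingers slightly with forces at zero, and lifted clear.

**Last checks**
- **Position:** The final pictures show the wheel on both prongs against the columns. The camera fit (both views) puts the hub at about (0.550, 0.276), assuming a height of 0.187 m. The expected point is (0.550, 0.277).
- **Squareness:** The wheel came out about 0.015 rad off the stand's measured direction; the limit is 0.08 rad.
- **Other objects:** The jar, the dropper bottle and the tape looked unmoved in the last pictures, judged by eye rather than measured.

**What disagreed:** The two cameras differed by about 5 mm in y. For the final sideways position and squareness I relied on the felt forces and moments instead.

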